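# Shift the bench stirrer into its low range

## Robot

A 6-joint arm with a two-finger parallel gripper is mounted at the origin on a cart in front of the work surface, level with it; the furniture and walls round the work are solid. World frame = base frame: x ahead of the robot, y to its left, z up, the work surface at z = 0. Lengths are in mm, angles in rad, forces in N, time in s.
With the tool pointing down it reaches from about 375 to 975 mm from the base axis. Payload 3.8 kg.
Tool frame: the origin (TCP) lies on the centre line of the jaws, within the pads' length; the fingertips stand 25 mm ahead of it and the grasp point (between the pads) lies 6 mm ahead of it; z points along the fingers, x is the direction in which the jaws open and shut, and the axes are right-handed (so a half turn about z gives the same grasp; the last joint's range is limited). The gripper opens to 88 mm and grips with 3 to 60 N. Pads are 18 mm wide; open, the fingers measure 123 mm over their backs; the gripper's body (75 mm by 187 mm) begins 45 mm behind the grasp point.
Start: joints at [1.267, 0.264, 1.604, -0, 1.274, -0.037], TCP at [177.959, 651.113, 231.606] pointing down, gripper open.
Joint ranges: [-2.63, 2.63], [-0.94, 2.18], [0.31, 2.57], [-1.31, 4.45], [0, 2.66], [-2.55, 2.55]. Speed limits (rad/s): [2.57, 2.57, 3.14, 3.14, 3.14, 3.14].

## Interface

Orientations are given as [roll, pitch, yaw] about the fixed x, y, z axes, in that order (R = Rz(yaw) Ry(pitch) Rx(roll)).
In Python, from workcell import manip, imaging gives the robot as it stands. The module is installed in compiled form; this text tells all that it offers.
- The arm moves only by the tool carry_out, never from a script. Its argument "commands" is a list of rows, each an object with "claw": the finger opening in m, from 0 to 0.0881; "offset": the shift along the tool's x, y, z in m, a list of three; "twist": the turn about the tool's z in rad. In form: [{"claw": claw, "offset": [x, y, z], "twist": twist}, ...]. A call has 1 to 5 rows; each row is the pose to reach, as a shift and turn from the pose commanded when the call began, along the tool's axes at that moment; what a row does not reach only later rows make up. A row lasts 1/8 s, in which the tool goes at most 62.5 mm and 10.7 degrees, less where a joint would pass 70% of its speed; a pose out of reach is approached as far as the arm can. A call with a gripper value outside its range is refused whole. The fingers move at their own pace and stop on an object; the grip force is fixed at half the most. Time passes only in rows, so rows that repeat a pose let the fingers close. It gives the time, the measured TCP pose, the force and the opening at its end, in the units of the state.
- manip.state(): the state, without advancing time (a new reading comes with each control period).
- imaging.read_camera(name): name is "side" or "top"; returns a dict with "image" (384x512x3 uint8, blue, green, red), "mtx" (3x3 intrinsics, pixels), "dist" ([k1, k2, p1, p2, k3] as OpenCV has them; the pictures are not rectified), "extrinsics" (4x4, takes a point from camera to world coordinates). Camera axes: x right, y up, looking along -z (the intrinsics and any distortion apply to the point x, -y, -z); pixel columns grow to the right and rows downward; lengths in mm; the calibration is good to about 2 mm. A picture is of the moment at which its call begins. There is no depth.
- manip.job_done(): hands the job in, once; it reports no verdict.
The state is a dict: "time": time; "joints": joint angles; "joint_velocities": joint speeds; "joint_torque": joint torques, N m; "tcp_pos": TCP position; "tool_rot": TCP orientation; "contact_force": force on the tool from outside, world axes, zero at the start; "ft_torque": the same for the moment, N m; "gripper_width": finger opening in mm.
Only numpy, scipy, OpenCV 4.12 (cv2) and the standard library are available. Lean on these libraries where they do the work, as an engineer would, in place of code of your own. Each camera call takes 0.05 s, during which the arm holds its last target. There are 200 camera calls.

## Task

Put the bench stirrer into its low range for the thick ink in its jar. Swing the shift lock fully out by its red handle, then take the black wing knob and ease it down with light pressure, rocking it to and fro by hand until the clutch teeth mesh and it goes fully home: if it stops part-way the teeth are standing on one another, so rock further and never force them or wrench the knob once they mesh. Then swing the lock fully back in, over the knob's collar, let go, and leave the other things on the bench as they stand.

Things in the scene. Friction and masses are not known exactly. Their poses are not given: they have to be found in the camera images.
- stirrer: bench stirrer, fixed to the bench: grey base plate 205 x 132 mm (71 mm before to 134 mm behind the spindle), pedestal at the back, white gear head 98 mm wide with its top at z 0.152, open ink jar under the chuck. Origin on the bench under the vertical spindle axis; z up, x from the spindle to the machine's back, away from its control panel
- shift_knob (a joint): height of the wing knob on the spindle, m: 0 = up (neutral), grows downwards, 0.016 = fully home (hard stop), low range in mesh. Slides with about 2 N of drag and stays where it is left. Six steel dogs under it meet those of the low gear at about 0.009; standing tip on tip they stop it between 0.009 and 0.0125
- spindle (a joint): angle of spindle and wing knob, rad, + = counter-clockwise from above; 0 = wing along the stirrer's x. Turns freely until in mesh, then only about 0.1 rad either way (the low gear is held by its train). The dogs pass each other every 1.05 rad, in a window about 0.2 wide that must be felt for: blocked at the start, its middle up to 0.53 away in the nearer direction
- shift_lock (a joint): angle of the shift lock, rad: 0 = in, grows counter-clockwise from above to its stop at 0.95 = fully out (red handle then towards the stirrer's +y); stays where left, turns with 0.05 N m. In, its blade (z 0.1955 to 0.2005) lies in the groove under the knob's collar (knob up) or over the collar (knob home); at heights between, the collar blocks it. Clear of the knob beyond 0.75
- knob_grip (a point): grip point on the black wing of the shift knob, on the spindle axis: wing 54 mm long (this point's x axis), 16 mm thick, from 16 mm below to 14 mm above this point. z = 0.238 with the knob up, 0.222 home. A steel collar, 27 mm in radius, lies 28 mm below this point, with a neck 11 mm in radius between
- lock_handle (a point): grip point on the red upright handle of the shift lock: round pin 14 mm in diameter, from 22 mm below to 15 mm above this point, z = 0.222, 42 mm from the pivot, on the far side of the pivot from the spindle (100 mm behind the spindle when in). The flat arm under it is 13 mm wide, its top at z 0.2005
- lock_pivot (a point): vertical pivot axis of the shift lock, on a post 58 mm behind the spindle axis (stirrer's x); this point is at z 0.198, the height of the lock's arm; the pivot's cap reaches z 0.2055
- low_seat: spring seat under the knob that carries the low-range gear, on the spindle axis on the gear head. Tip on tip, the gear backs down on its wave spring by up to 3.5 mm: about 4 N at first touch, 12 N at the end of the give, solid beyond. More than 22 N between the dogs, down or sideways, chips them. Its pose does not tell where the gear's dogs stand
- jar_lid: yellow lid of the ink jar lying on the bench right of the stirrer, 68 mm in diameter, 16 mm high, origin under its centre; leave alone
- dish: white weighing dish left of the stirrer, 71 mm in diameter, 18 mm high, origin under its centre; leave alone
- bottle_white: white plastic bottle left of the stirrer, 66 mm in diameter, 170 mm high, origin under its centre; leave alone

How it is judged:
By the outcome, as a careful person would: the job done as asked, in the order asked, and still so for the second after the job is handed in, with the robot touching nothing.
It also fails if it takes over 70 s, if anything falls off the work surface, if the arm or the gripper's body presses on something with over 40 N, if the wrist force passes 120 N, or if a joint passes its speed limit or range.

## Working session

There is one attempt and no reset: what is moved stays moved. The work goes in short steps, Python scripts to look and compute and a tool call to move; the robot and the scene stay as the last step left them, time stands still between calls to the robot, and variables do not carry over. Pictures are saved under pics/ and viewed, about 8 in all and at most 12, crops included, and the job is handed in when it is done.

Besides the shell and the picture viewer there is one more tool, called after "Emit:" as a command line: name --argument value ..., lists and objects as JSON in quotes. carry_out: Moves the arm, as the interface text tells. Its arguments: {"type":"object","properties":{"commands":{"type":"array","items":{"type":"object","properties":{"claw":{"type":"number"},"offset":{"type":"array","items":{"type":"number"}},"twist":{"type":"number"}}}}},"required":["commands"]}

```bash
mkdir -p pics
cat > h.py <<'E'
import numpy as np, cv2
from workcell import manip, imaging
def cam(n):
    c=imaging.read_camera(n); return c
def ray(c,uv):
    p=cv2.undistortPoints(np.array([[uv]],float),np.array(c["mtx"],float),np.array(c["dist"],float))[0,0]
    E=np.array(c["extrinsics"]); d=E[:3,:3]@np.array([p[0],-p[1],-1.0]); return E[:3,3],d/np.linalg.norm(d)
def onz(c,uv,z):
    o,d=ray(c,uv); return o+d*(z-o[2])/d[2]
def proj(c,P):
    E=np.array(c["extrinsics"]); q=E[:3,:3].T@(np.array(P,float)-E[:3,3]); q=q*[1,-1,-1]
    return cv2.projectPoints(q.reshape(1,1,3),np.zeros(3),np.zeros(3),np.array(c["mtx"],float),np.array(c["dist"],float))[0].ravel()
E
python3 - <<'E'
from h import *
ims=[]
for n in("side","top"):
    c=cam(n); cv2.imwrite(f"pics/{n}0.png",c["image"]); print(n,np.round(c["extrinsics"],3).tolist(),np.round(c["mtx"],1).tolist())
    ims.append(c["image"])
cv2.imwrite("pics/both0.png",cv2.resize(np.vstack(ims),None,fx=.78,fy=.78))
print(manip.state())
E
```

```text
side [[0.87, 0.18, -0.458, -86.589], [-0.492, 0.373, -0.787, -903.386], [0.029, 0.91, 0.413, 661.52], [0.0, 0.0, 0.0, 1.0]] [[437.2, 0.0, 254.0], [0.0, 437.2, 191.9], [0.0, 0.0, 1.0]]
top [[0.329, 0.741, -0.585, -345.726], [-0.944, 0.259, -0.203, -246.663], [0.001, 0.619, 0.785, 1269.2], [0.0, 0.0, 0.0, 1.0]] [[466.2, 0.0, 259.5], [0.0, 466.2, 193.0], [0.0, 0.0, 1.0]]
{'time': 0.1, 'joints': array([ 1.26712862e+00,  2.64704974e-01,  1.60524568e+00, -1.08428907e-06,
        1.27368491e+00, -3.68962484e-02]), 'joint_velocities': array([ 0.00029826, -0.00016751, -0.00331159, -0.00205877,  0.00130318,
       -0.00066863]), 'joint_torque': array([ 5.72497465e-04, -5.03612745e+01, -3.58072186e+01,  7.32405810e-02,
        2.32702657e-02, -3.85926546e-05]), 'tcp_pos': array([177.74533006, 650.49518978, 230.38975683]), 'tool_rot': array([-3.14151833e+00,  2.04155902e-03,  1.30402526e+00]), 'contact_force': array([0.13098954, 0.55913766, 0.82093172]), 'ft_torque': array([ 0.05997951, -0.01655512,  0.06977841]), 'gripper_width': 88.15858878928937}
```

View pics/side0.png

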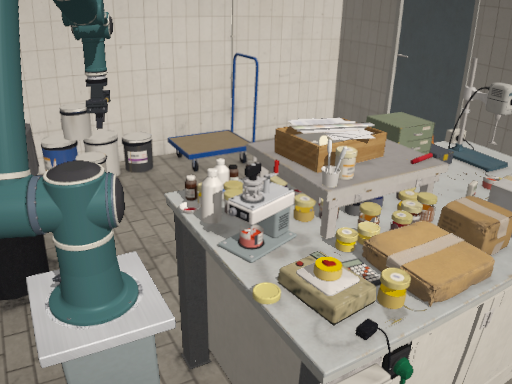

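View pics/top0.png

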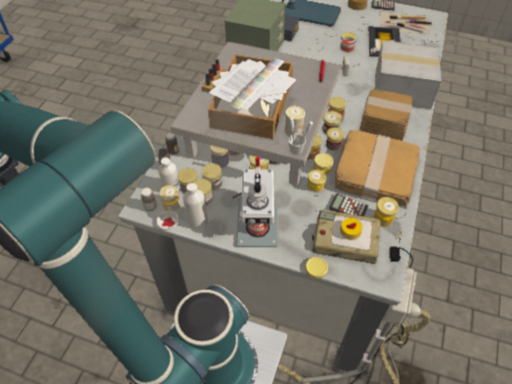

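The side view shows the stirrer at about (255,205), with the knob at about (252,170). In the top view it is at about (258,195), with the red handle at about (257,161). Behind it is a raised shelf. I'll enlarge both.

Run:
```python
import cv2,numpy as np
a=cv2.imread("pics/side0.png")[140:265,200:325]; b=cv2.imread("pics/top0.png")[140:265,195:320]
cv2.imwrite("pics/crop0.png",np.hstack([cv2.resize(x,(400,400),interpolation=cv2.INTER_CUBIC) for x in(a,b)]))
```

```text
(no output)
```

View pics/crop0.png

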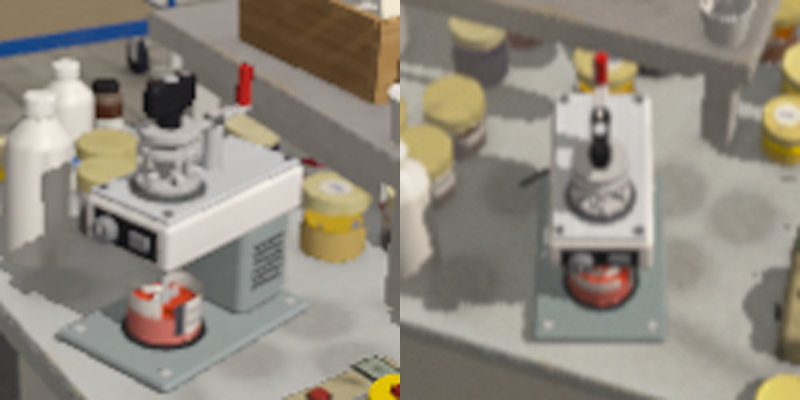

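The enlarged crop shows the red handle at side (277,167) and top (257,161). The black wing knob is at side (253,170) and top (257,182). The plate's front corners are at top (238,246) and (277,246).

```bash
cat >> h.py <<'E'
def blob(m,near):
    n,l,s,ct=cv2.connectedComponentsWithStats(m.astype(np.uint8))
    i=1+min(range(n-1),key=lambda i:np.hypot(*(ct[i+1]-near)) if s[i+1,4]>=6 else 1e9)
    v,u=np.where(l==i); return np.c_[u,v].astype(float)
def tri(c1,p1,c2,p2):
    o1,d1=ray(c1,p1); o2,d2=ray(c2,p2); A=np.c_[d1,-d2]; t=np.linalg.lstsq(A,o2-o1,rcond=None)[0]
    a,b=o1+t[0]*d1,o2+t[1]*d2; return (a+b)/2,np.linalg.norm(a-b)
E
python3 - <<'E'
from h import *
S,T=cam("side"),cam("top"); N=dict(S=((277,167),(253,170)),T=((257,161),(257,182)))
R={}
for k,c in(("S",S),("T",T)):
    im=c["image"].astype(int); b,g,r=im[...,0],im[...,1],im[...,2]
    red=blob((r>110)&(g<70)&(b<70),N[k][0]); blk=blob(im.max(2)<50,N[k][1]); R[k]=(red,blk)
    for p in(red,blk): print(k,len(p),p.mean(0),p.min(0),p.max(0))
for i,z in((0,218.5+0),(1,237)):
    P,e=tri(S,R["S"][i].mean(0),T,R["T"][i].mean(0)); print("tri",P,e, "z-plane",onz(S,R["S"][i].mean(0),z),onz(T,R["T"][i].mean(0),z))
for uv in((238.1,245.6),(277.5,245.6)): print("plate",onz(T,uv,8))
# head top corners in crop
for u,v in((555,95),(650,95),(648,238),(552,238)): print("headT",onz(T,(195+(u-400)/3.2,140+v/3.2),152))
for u,v in((92,192),(175,232),(303,165)): print("headS",onz(S,(200+u/3.2,140+v/3.2),152))
for u,v in((57,333),(165,386),(308,302)): print("plateS",onz(S,(200+u/3.2,140+v/3.2),8))
E
```

```text
S 46 [275.97826087 166.10869565] [274. 160.] [278. 172.]
S 181 [252.42541436 171.08287293] [245. 164.] [260. 179.]
T 18 [257.38888889 160.66666667] [256. 157.] [258. 165.]
T 37 [256.94594595 187.32432432] [255. 183.] [259. 191.]
tri [552.63430358  72.58930129 217.02259102] 2.8618721000978486 z-plane [548.20343919  67.83946406 218.5       ] [553.19735299  72.05907054 218.5       ]
tri [450.08864614  35.52584408 229.64379785] 6.581106337365851 z-plane [445.80693622  22.78898628 237.        ] [440.44376614  33.71291738 237.        ]
plate [371.37018825  73.44751755   8.        ]
plate [412.50019603 -44.34704885   8.        ]
headT [559.01492492 121.27447412 152.        ]
headT [590.1350465   32.20351343 152.        ]
headT [423.63346979 -20.49881735 152.        ]
headT [394.49156529  62.94208448 152.        ]
headS [391.12200226  51.3987974  152.        ]
headS [417.60619625 -44.08968023 152.        ]
headS [584.46394568  19.09579348 152.        ]
plateS [367.55582017  72.9899942    8.        ]
plateS [412.12968186 -45.25298293   8.        ]
plateS [601.1150782   17.73841627   8.        ]
```

Run:
```python
from h import *
S,T=cam("side"),cam("top")
for n,a,b in(("shelf frontleft",(245,148),(173,125)),("shelf frontright",(325,190),(305,165)),("shelf back right",(437,160),(342,62)),("box nearL",(318,180),(210,118)),("bottle top",(213,171),(193,187))):
    print(n,*tri(S,a,T,b))
x=np.array([np.cos(.328),np.sin(.328)]); 
def L(P): d=np.array(P[:2])-[456.5,37.5]; return d@x, d@[-x[1],x[0]]
out=[]
for c,(u,v) in((S,(235,152)),(T,(240,150))):
    out.append(cv2.resize(c["image"][v:v+50,u:u+50],(400,400),interpolation=cv2.INTER_CUBIC))
    for nm,p in(("knob top",(0,0,252)),("wing f",(-27,0,252)),("wing b",(27,0,252)),("handle top",(100,0,237)),("pivot",(58,0,205.5)),("collar",(0,0,210))):
        w=[456.5+p[0]*x[0],37.5+p[0]*x[1],p[2]]; q=(proj(c,w)-[u,v])*8; print(nm,q.round(),(q/8+[u,v]).round(1)); cv2.circle(out[-1],tuple(int(i) for i in q),2,(0,255,0),-1)
cv2.imwrite("pics/k1.png",np.hstack(out))
```

```text
shelf frontleft [649.89185269 418.0671197  157.89833443] 24.10028933810782
shelf frontright [622.06333548 -63.58784187 180.70775121] 7.175150242223925
shelf back right [1123.52376682  -53.50414317  201.63515825] 32.31393089374863
box nearL [966.79169578 415.19455616 -45.55652499] 42.50993571592098
bottle top [431.60703478 238.64848726 163.00365861] 3.2521605133638203
knob top [147.  91.] [253.4 163.3]
wing f [ 92. 111.] [246.5 165.9]
wing b [201.  71.] [260.1 160.9]
handle top [335.  61.] [276.8 159.6]
pivot [254. 175.] [266.8 173.8]
collar [144. 208.] [252.9 178. ]
knob top [140. 236.] [257.5 179.5]
wing f [140. 295.] [257.5 186.9]
wing b [141. 179.] [257.6 172.3]
handle top [143.  57.] [257.9 157.2]
pivot [142. 197.] [257.8 174.6]
collar [141. 310.] [257.6 188.8]
```

View pics/k1.png

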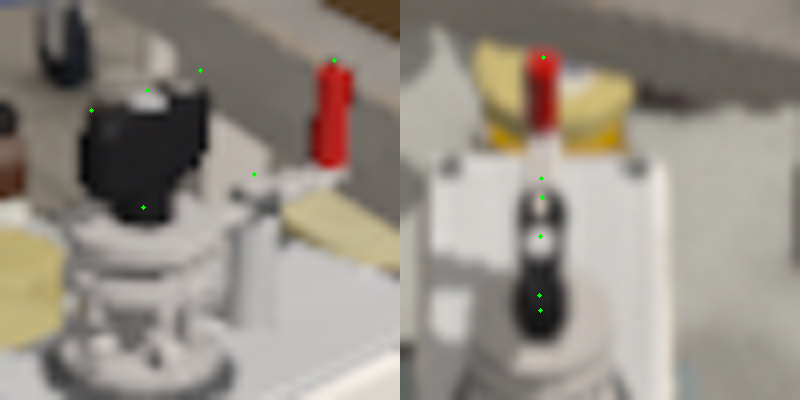

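The projected model lands on the image features within about 1 px (knob, handle, pivot; spindle near (456.5,37.5), yaw about 0.328). The wing lies about along the stirrer's x. The shelf top is at about z 180–200, below the gripper body. I'll turn and raise the tool first.

Emit:
carry_out --commands '[{"claw":0.06,"offset":[0,0,-0.03],"twist":0.17},{"claw":0.05,"offset":[0,0,-0.06],"twist":0.34},{"claw":0.04,"offset":[0,0,-0.09],"twist":0.51},{"claw":0.03,"offset":[0,0,-0.1],"twist":0.68},{"claw":0.03,"offset":[0,0,-0.1],"twist":0.85}]'

```text
time: 0.92
tcp_pos: [178.1, 651.8, 333.6]
tool_rot: [-3.139, -0.002, 0.448]
contact_force: [-0.5, 0.0, 0.3]
gripper_width: 40.4
```

Emit:
carry_out --commands '[{"claw":0.03,"offset":[0,0,0],"twist":0.17},{"claw":0.03,"offset":[0,0,0],"twist":0.34},{"claw":0.03,"offset":[0,0,0],"twist":0.51},{"claw":0.03,"offset":[0,0,0],"twist":0.68},{"claw":0.03,"offset":[0,0,0],"twist":0.85}]'

```text
time: 1.55
tcp_pos: [177.9, 651.0, 331.5]
tool_rot: [3.141, -0.0, -0.402]
contact_force: [-1.0, 0.2, 0.5]
gripper_width: 29.9
```

Emit:
carry_out --commands '[{"claw":0.03,"offset":[0,0,0],"twist":0.17},{"claw":0.03,"offset":[0,0,0],"twist":0.34},{"claw":0.03,"offset":[0,0,0],"twist":0.51},{"claw":0.03,"offset":[0,0,0],"twist":0.68},{"claw":0.03,"offset":[0,0,0],"twist":0.845}]'

```text
time: 2.17
tcp_pos: [177.9, 651.1, 331.5]
tool_rot: [3.141, -0.0, -1.246]
contact_force: [-0.4, 0.1, 0.5]
gripper_width: 29.9
```

Emit:
carry_out --commands '[{"claw":0.03,"offset":[0.045,-0.011,0],"twist":0},{"claw":0.03,"offset":[0.09,-0.022,0],"twist":0},{"claw":0.03,"offset":[0.135,-0.033,0],"twist":0},{"claw":0.03,"offset":[0.18,-0.044,0],"twist":0},{"claw":0.03,"offset":[0.225,-0.056,0],"twist":0}]'

```text
time: 2.8
tcp_pos: [304.4, 455.1, 331.7]
tool_rot: [-3.141, 0.0, -1.241]
contact_force: [-0.4, -0.2, 0.1]
gripper_width: 30.2
```

Emit:
carry_out --commands '[{"claw":0.03,"offset":[0.045,-0.011,0],"twist":0},{"claw":0.03,"offset":[0.09,-0.022,0],"twist":0},{"claw":0.03,"offset":[0.135,-0.033,0],"twist":0},{"claw":0.03,"offset":[0.18,-0.044,0],"twist":0},{"claw":0.03,"offset":[0.225,-0.056,0],"twist":0}]'

```text
time: 3.42
tcp_pos: [430.2, 260.3, 331.8]
tool_rot: [-3.141, 0.0, -1.241]
contact_force: [0.7, -0.2, -0.1]
gripper_width: 29.9
```

Emit:
carry_out --commands '[{"claw":0.03,"offset":[0.045,-0.011,0],"twist":0},{"claw":0.03,"offset":[0.09,-0.022,0],"twist":0},{"claw":0.03,"offset":[0.135,-0.033,0],"twist":0},{"claw":0.03,"offset":[0.18,-0.044,0],"twist":0},{"claw":0.03,"offset":[0.22,-0.056,0],"twist":0}]'

```text
time: 4.05
tcp_pos: [554.5, 70.1, 331.7]
tool_rot: [-3.141, -0.0, -1.242]
contact_force: [1.3, -0.3, -0.2]
gripper_width: 29.9
```

Emit:
carry_out --commands '[{"claw":0.03,"offset":[-0.001,0.003,0.03],"twist":0},{"claw":0.03,"offset":[-0.001,0.003,0.06],"twist":0},{"claw":0.03,"offset":[-0.001,0.003,0.08],"twist":0},{"claw":0.03,"offset":[-0.001,0.003,0.09],"twist":0},{"claw":0.03,"offset":[-0.001,0.003,0.098],"twist":0}]'

```text
time: 4.68
tcp_pos: [551.1, 71.8, 233.8]
tool_rot: [-3.141, -0.0, -1.241]
contact_force: [0.6, -0.0, 0.3]
gripper_width: 29.9
```

Run:
```python
from h import *
out=[]
for n,(u,v) in(("side",(225,120)),("top",(220,120))):
    c=cam(n); out.append(cv2.resize(c["image"][v:v+80,u:u+80],(400,400),interpolation=cv2.INTER_CUBIC))
cv2.imwrite("pics/k2.png",np.hstack(out)); print(manip.state()["contact_force"],manip.state()["tcp_pos"])
```

```text
[ 0.04557928  0.41653313 -0.08746048] [550.63828214  71.78959256 233.36781767]
```

View pics/k2.png

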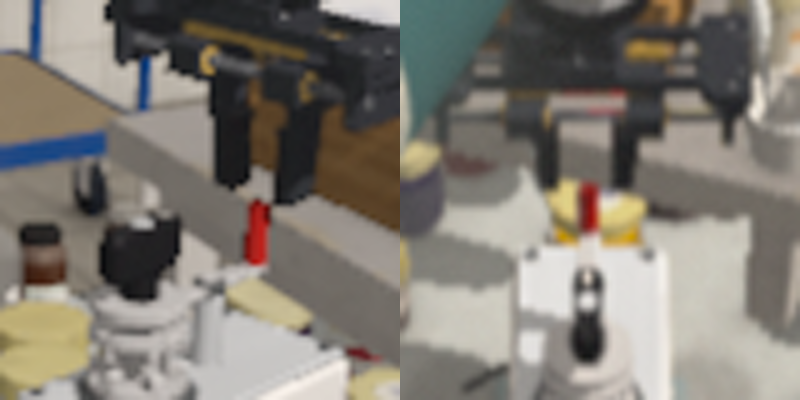

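The picture shows the fingers above and behind the red handle, which disagrees with the state. I'll triangulate the fingertips.

Run:
```python
from h import *
S,T=cam("side"),cam("top")
for a,b in(((271.4,157.6),(249.6,157)),((284,160),(264.4,157))): print(tri(S,a,T,b))
s=manip.state(); print(s["tcp_pos"],s["tool_rot"],s["joints"],s["time"])
for c in(S,T): print(proj(c,[551,72,208]),proj(c,[551,72,237]))
out=[]
for c,(u,v) in((S,(200,20)),(T,(180,20))): out.append(cv2.resize(c["image"][v:v+200,u:u+200],(400,400)))
cv2.imwrite("pics/k3.png",np.hstack(out))
```

```text
(array([547.07523047,  94.10786498, 234.85955426]), np.float64(2.450522807244448))
(array([560.06023435,  50.63689783, 239.1241378 ]), np.float64(5.601025754406462))
[551.20189899  71.80222752 234.43019485] [-3.14030569e+00 -3.24611648e-04 -1.24071096e+00] [ 8.47263237e-02  3.62793863e-02  1.85865877e+00 -2.40706311e-06
  1.24532723e+00  1.32543784e+00] 4.875
[275.85447986 168.91810016] [276.35134708 159.37237541]
[257.17680933 163.4917791 ] [257.14979432 157.03710138]
```

View pics/k3.png

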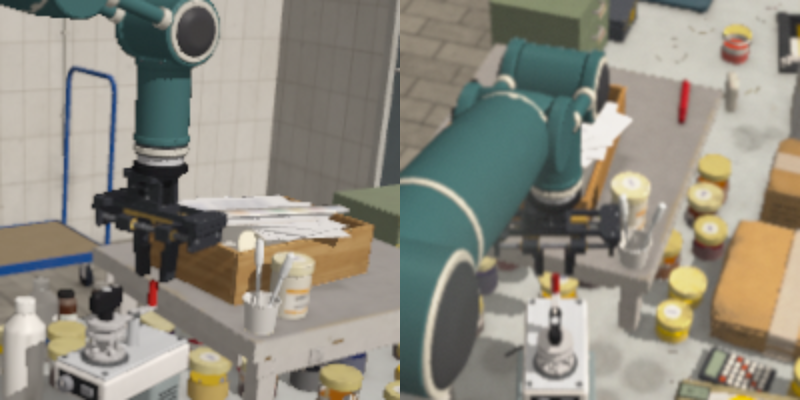

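The triangulated fingertips are at about (553.5,72,237). The xy is right, but they sit about 29 mm higher than the stated tool geometry implies. The fingers straddle the pin and the arm, so going lower is safe in either case. I'll descend in small steps and watch the force.

Emit:
carry_out --commands '[{"claw":0.03,"offset":[0,0,0.004],"twist":0},{"claw":0.03,"offset":[0,0,0.008],"twist":0},{"claw":0.03,"offset":[0,0,0.012],"twist":0},{"claw":0.03,"offset":[0,0,0.016],"twist":0},{"claw":0.03,"offset":[0,0,0.016],"twist":0}]'

```text
time: 5.5
tcp_pos: [550.3, 71.6, 217.0]
tool_rot: [3.141, 0.0, -1.241]
contact_force: [-0.3, -0.0, 0.6]
gripper_width: 29.7
```

Run:
```python
from h import *
out=[]
for n,(u,v) in(("side",(235,110)),("top",(220,115))):
    c=cam(n); im=c["image"].copy(); s=manip.state()
    out.append(cv2.resize(im[v:v+80,u:u+80],(400,400),interpolation=cv2.INTER_CUBIC))
    im=im.astype(int); r=blob((im[...,2]>110)&(im[...,1]<70)&(im[...,0]<70),proj(c,[551,70,222])); print(n,len(r),r.mean(0),r.min(0),r.max(0))
cv2.imwrite("pics/k4.png",np.hstack(out)); print(s["contact_force"],s["tcp_pos"])
```

```text
side 23 [275.69565217 168.86956522] [274. 164.] [277. 172.]
top 8 [257.125 158.125] [256. 157.] [258. 159.]
[ 0.21272043  0.18257572 -0.39837063] [550.70776672  71.58746582 217.54645401]
```

View pics/k4.png

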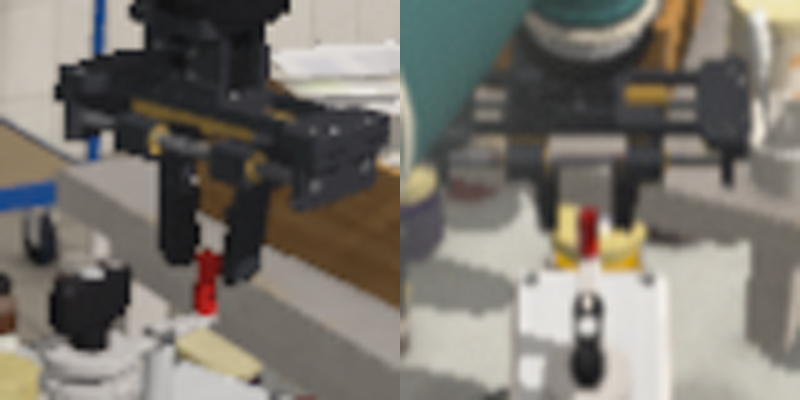

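The pin is now between the fingers (side crop about (207,270)), and they overlap its top part. The gap's centre is about 2 mm off. The images show the tips roughly at TCP height, so I'll lower 8 mm more, close to 20 mm around the pin and sweep the arc.

Emit:
carry_out --commands '[{"claw":0.03,"offset":[0.001,0,0.004],"twist":0},{"claw":0.025,"offset":[0.002,0,0.008],"twist":0},{"claw":0.02,"offset":[0.002,0,0.008],"twist":0},{"claw":0.02,"offset":[0.002,0,0.008],"twist":0},{"claw":0.02,"offset":[0.002,0,0.008],"twist":0}]'

```text
time: 6.22
tcp_pos: [551.5, 69.7, 209.7]
tool_rot: [-3.141, -0.0, -1.241]
contact_force: [-1.0, -0.7, -0.4]
gripper_width: 19.9
```

Emit:
carry_out --commands '[{"claw":0.02,"offset":[-0.006,0.0005,0],"twist":0},{"claw":0.02,"offset":[-0.012,0.002,0],"twist":0},{"claw":0.02,"offset":[-0.018,0.004,0],"twist":0},{"claw":0.02,"offset":[-0.024,0.0075,0],"twist":0},{"claw":0.02,"offset":[-0.03,0.0125,0],"twist":0}]'

```text
time: 6.85
tcp_pos: [529.4, 94.4, 209.7]
tool_rot: [-3.141, -0.0, -1.241]
contact_force: [1.4, -1.8, 0.4]
gripper_width: 19.8
```

```bash
cat > look.py <<'E'
from h import *
import sys
s=manip.state(); print(s["time"],s["contact_force"].round(1),s["tcp_pos"].round(1),s["ft_torque"].round(2),s["gripper_width"])
x=np.array([np.cos(.328),np.sin(.328)]);y=np.array([-x[1],x[0]])
C=[cam("side"),cam("top")];m=[]
for c in C:
    im=c["image"].astype(int); r=blob((im[...,2]>110)&(im[...,1]<70)&(im[...,0]<70),proj(c,[551-12,72+15,222])); m.append(r.mean(0)); print(len(r),r.mean(0),r.min(0),r.max(0))
    P=onz(c,r.mean(0),222)[:2]-[456.5,37.5]; print("local",P@x,P@y,"angle",np.arctan2(P@y,P@x-58))
print(tri(C[0],m[0],C[1],m[1]))
if len(sys.argv)>1:
    cv2.imwrite("pics/%s.png"%sys.argv[1],np.hstack([cv2.resize(c["image"][v:v+80,u:u+80],(400,400),interpolation=cv2.INTER_CUBIC) for c,(u,v) in zip(C,((230,120),(220,130)))]))
E
python3 look.py
```

```text
6.85 [ 1.4 -1.8  0.4] [529.4  94.4 209.7] [-0.25 -0.1   0.05] 19.799279955783124
10 [266.3 169.2] [265. 168.] [268. 170.]
local 51.480164724632886 -2.8657558294289744 angle -2.7274677068107267
6 [247.83333333 161.16666667] [247. 160.] [249. 162.]
local 97.22856724673572 30.406453286684652 angle 0.6593787643881659
(array([546.27352212, 104.55584006, 201.33148248]), np.float64(15.557580685018639))
```

Emit:
carry_out --commands '[{"claw":0.02,"offset":[-0.002,0.002,0],"twist":0},{"claw":0.02,"offset":[-0.004,0.004,0],"twist":0},{"claw":0.02,"offset":[-0.006,0.006,0],"twist":0},{"claw":0.02,"offset":[-0.007,0.006,0],"twist":0}]'

```text
time: 7.45
tcp_pos: [521.5, 98.3, 209.5]
tool_rot: [3.14, -0.001, -1.241]
contact_force: [-0.0, -2.9, 2.0]
gripper_width: 20.1
```

Emit:
carry_out --commands '[{"claw":0.02,"offset":[-0.001,0.001,0],"twist":0},{"claw":0.02,"offset":[-0.002,0.001,0],"twist":0}]'

```text
time: 7.7
tcp_pos: [520.5, 98.9, 209.5]
tool_rot: [3.141, -0.003, -1.241]
contact_force: [1.9, -7.9, -1.0]
gripper_width: 20.2
```

Emit:
carry_out --commands '[{"claw":0.02,"offset":[-0.001,0.001,0],"twist":0},{"claw":0.02,"offset":[-0.002,0.001,0],"twist":0}]'

```text
time: 7.95
tcp_pos: [520.3, 99.1, 209.5]
tool_rot: [-3.14, -0.006, -1.241]
contact_force: [6.9, -12.4, -3.2]
gripper_width: 20.2
```

The lock has reached its stop (about 14 N, no more travel). I'll back off, lift and go above the knob.

Emit:
carry_out --commands '[{"claw":0.022,"offset":[0.003,-0.001,0],"twist":0},{"claw":0.024,"offset":[0.005,-0.001,-0.001],"twist":0},{"claw":0.024,"offset":[0.005,-0.001,-0.03],"twist":0},{"claw":0.024,"offset":[0.005,-0.001,-0.07],"twist":0},{"claw":0.045,"offset":[0.005,-0.001,-0.1],"twist":0}]'

```text
time: 8.57
tcp_pos: [521.3, 98.1, 311.3]
tool_rot: [-3.14, 0.001, -1.241]
contact_force: [-0.1, 0.1, 0.5]
gripper_width: 32.2
```

```bash
python3 look.py k5
```

```text
8.575 [-0.1  0.1  0.5] [521.3  98.1 311.3] [-0.02  0.19  0.01] 32.201714902579354
43 [263.04651163 164.44186047] [261. 159.] [265. 170.]
local 73.01247565073686 27.458455108320635 angle 1.0704639285558935
26 [246.19230769 165.76923077] [245. 162.] [248. 170.]
local 78.59689386313312 34.904104684388344 angle 1.0376884305058973
(array([523.20388861,  97.34449037, 217.48728178]), np.float64(0.2974293051012305))
```

View pics/k5.png

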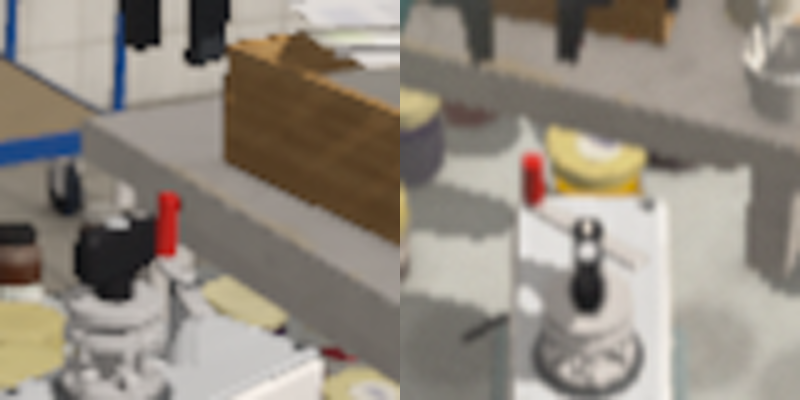

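The lock is out: the handle triangulates to stirrer-local (82.4, 35.1), where (82.4, 34.2) was expected. I'll move over the knob and descend part-way.

Emit:
carry_out --commands '[{"claw":0.045,"offset":[0.018,0.04,0],"twist":0},{"claw":0.045,"offset":[0.036,0.081,0],"twist":0},{"claw":0.045,"offset":[0.036,0.081,0.02],"twist":0},{"claw":0.045,"offset":[0.036,0.081,0.04],"twist":0},{"claw":0.045,"offset":[0.036,0.081,0.05],"twist":0}]'

```text
time: 9.3
tcp_pos: [455.3, 37.7, 256.7]
tool_rot: [3.138, 0.002, -1.241]
contact_force: [-0.0, 0.7, 0.2]
gripper_width: 45.0
```

Emit:
carry_out --commands '[{"claw":0.045,"offset":[0,0,0.006],"twist":0},{"claw":0.045,"offset":[0,0,0.012],"twist":0},{"claw":0.045,"offset":[0,0,0.018],"twist":0},{"claw":0.045,"offset":[0,0,0.024],"twist":0},{"claw":0.045,"offset":[0,0,0.026],"twist":0}]'

```text
time: 9.93
tcp_pos: [456.1, 37.2, 233.2]
tool_rot: [3.141, 0.0, -1.241]
contact_force: [-0.3, 0.5, 0.1]
gripper_width: 45.0
```

```bash
python3 look.py k6
```

```text
9.925 [-0.3  0.5  0.1] [456.1  37.2 233.2] [-0.04  0.13  0.05] 44.95879851593841
27 [254.88888889 234.48148148] [251. 230.] [260. 238.]
local -238.75336713705002 -218.80666266297544 angle -2.506246500130779
7 [264.71428571 224.85714286] [264. 224.] [266. 226.]
local -135.16579453250327 -20.715352054448374 angle -3.0347596505568326
(array([450.60760767,  10.79341126,  48.81573628]), np.float64(4.720276301324054))
```

View pics/k6.png

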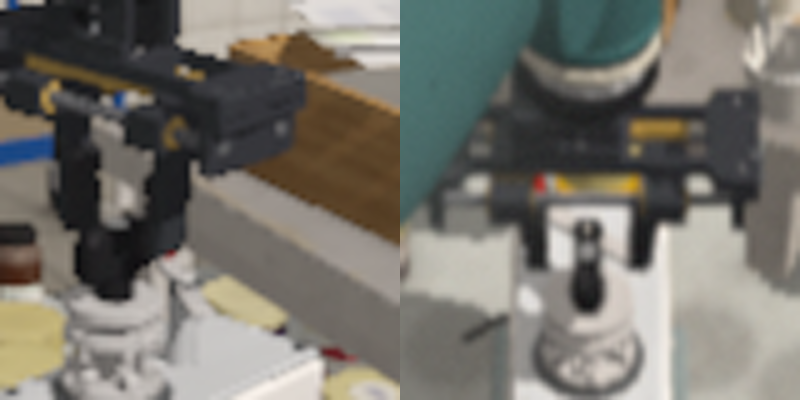

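The fingers flank the black wing on both sides, overlap it by about 15 mm and show no contact force. I'll lower 5 mm more and grip.

Emit:
carry_out --commands '[{"claw":0.045,"offset":[0,0,0.003],"twist":0},{"claw":0.045,"offset":[0,0,0.005],"twist":0},{"claw":0.03,"offset":[0,0,0.005],"twist":0},{"claw":0.02,"offset":[0,0,0.005],"twist":0},{"claw":0.012,"offset":[0,0,0.005],"twist":0}]'

```text
time: 10.65
tcp_pos: [456.4, 37.1, 228.7]
tool_rot: [-3.141, -0.0, -1.241]
contact_force: [-0.1, 0.1, -0.4]
gripper_width: 17.3
```

Emit:
carry_out --commands '[{"claw":0.008,"offset":[0,0,0],"twist":0},{"claw":0.005,"offset":[0,0,0],"twist":0},{"claw":0.005,"offset":[0,0,0],"twist":0}]'

```text
time: 11.02
tcp_pos: [456.3, 37.5, 228.7]
tool_rot: [-3.141, 0.001, -1.241]
contact_force: [-0.7, 3.5, 0.6]
gripper_width: 15.8
```

```bash
python3 -c "
from h import *
print(manip.state())"
```

```text
{'time': 11.025, 'joints': array([ 2.71226135e-02, -1.55259951e-01,  2.05002126e+00,  6.92117883e-04,
        1.24676179e+00,  1.26787876e+00]), 'joint_velocities': array([ 0.00190662,  0.0013823 ,  0.00106185, -0.00243659,  0.00101993,
       -0.00098661]), 'joint_torque': array([-1.28574818e+00, -2.65255469e+01, -3.52765667e+01, -8.37220475e-01,
       -2.26054201e-01, -1.46740704e-02]), 'tcp_pos': array([456.3015119 ,  37.51628226, 228.70305524]), 'tool_rot': array([-3.14133060e+00,  6.05512237e-04, -1.24097641e+00]), 'contact_force': array([-0.71867262,  3.48316094,  0.63586278]), 'ft_torque': array([ 0.35245988,  0.20789582, -0.01487371]), 'gripper_width': 15.8394613537133}
```

Emit:
carry_out --commands '[{"claw":0.005,"offset":[-0.0005,0,0.002],"twist":0},{"claw":0.005,"offset":[-0.0005,0,0.004],"twist":0},{"claw":0.005,"offset":[-0.0005,0,0.006],"twist":0},{"claw":0.005,"offset":[-0.0005,0,0.008],"twist":0},{"claw":0.005,"offset":[-0.0005,0,0.008],"twist":0}]'

```text
time: 11.65
tcp_pos: [456.3, 37.6, 220.4]
tool_rot: [-3.141, -0.0, -1.241]
contact_force: [1.5, 1.9, 0.1]
gripper_width: 15.5
```

Emit:
carry_out --commands '[{"claw":0.005,"offset":[0,0,0.001],"twist":0},{"claw":0.005,"offset":[0,0,0.002],"twist":0},{"claw":0.005,"offset":[0,0,0.002],"twist":0}]'

```text
time: 12.02
tcp_pos: [456.3, 37.6, 219.6]
tool_rot: [-3.141, -0.0, -1.241]
contact_force: [-1.4, 0.3, 7.1]
gripper_width: 15.5
```

The knob touches the dogs at 9.1 mm of travel with 7 N. I'll rock it in small steps and check after each.

Emit:
carry_out --commands '[{"claw":0.005,"offset":[0,0,0.0003],"twist":0.05},{"claw":0.005,"offset":[0,0,0.0003],"twist":0.06}]'

```text
time: 12.28
tcp_pos: [456.4, 37.4, 219.5]
tool_rot: [-3.141, -0.001, -1.301]
contact_force: [-2.8, 0.3, 7.0]
gripper_width: 15.4
```

Emit:
carry_out --commands '[{"claw":0.005,"offset":[0,0,0],"twist":0.04},{"claw":0.005,"offset":[0,0,0],"twist":0.05}]'

```text
time: 12.52
tcp_pos: [456.5, 37.2, 219.5]
tool_rot: [-3.141, -0.001, -1.351]
contact_force: [-2.4, -0.7, 6.9]
gripper_width: 16.1
```

Emit:
carry_out --commands '[{"claw":0.005,"offset":[0,0,0],"twist":0.04},{"claw":0.005,"offset":[0,0,0],"twist":0.05}]'

```text
time: 12.78
tcp_pos: [456.5, 37.1, 219.5]
tool_rot: [-3.141, -0.001, -1.401]
contact_force: [-2.2, -0.8, 7.8]
gripper_width: 15.4
```

Emit:
carry_out --commands '[{"claw":0.005,"offset":[0,0,0],"twist":0.04},{"claw":0.005,"offset":[0,0,0],"twist":0.06}]'

```text
time: 13.02
tcp_pos: [456.5, 36.9, 219.5]
tool_rot: [-3.141, -0.002, -1.461]
contact_force: [-1.5, -1.2, 7.7]
gripper_width: 16.0
```

Emit:
carry_out --commands '[{"claw":0.005,"offset":[0,0,0],"twist":0.04},{"claw":0.005,"offset":[0,0,0],"twist":0.06}]'

```text
time: 13.28
tcp_pos: [456.5, 36.7, 219.5]
tool_rot: [-3.141, -0.002, -1.521]
contact_force: [-1.3, -2.8, 8.2]
gripper_width: 15.5
```

Emit:
carry_out --commands '[{"claw":0.005,"offset":[0,0,0],"twist":0.03},{"claw":0.005,"offset":[0,0,0],"twist":0.04}]'

```text
time: 13.52
tcp_pos: [456.4, 36.6, 218.4]
tool_rot: [-3.141, -0.002, -1.561]
contact_force: [0.7, -5.6, 1.1]
gripper_width: 16.1
```

The knob dropped past the tips (force 8 → 1 N at yaw −1.56), so the teeth are entering mesh. I'll centre a little and ease it down.

Emit:
carry_out --commands '[{"claw":0.005,"offset":[0.0005,0,0.001],"twist":0.03},{"claw":0.005,"offset":[0.001,0,0.002],"twist":0.05},{"claw":0.005,"offset":[0.001,0,0.002],"twist":0.05}]'

```text
time: 13.9
tcp_pos: [456.4, 36.5, 216.1]
tool_rot: [-3.141, -0.0, -1.611]
contact_force: [2.5, -3.1, 0.7]
gripper_width: 16.1
```

Emit:
carry_out --commands '[{"claw":0.005,"offset":[0,0,0.001],"twist":0},{"claw":0.005,"offset":[0,0,0.001],"twist":0}]'

```text
time: 14.15
tcp_pos: [456.4, 36.5, 215.3]
tool_rot: [-3.141, -0.0, -1.611]
contact_force: [3.0, -4.2, 1.2]
gripper_width: 15.7
```

Travel is now 13.4 mm with almost no resistance, so the teeth are meshed. I'll continue to the stop.

Emit:
carry_out --commands '[{"claw":0.005,"offset":[0.0005,0.0005,0.001],"twist":0},{"claw":0.005,"offset":[0.0005,0.0005,0.002],"twist":0},{"claw":0.005,"offset":[0.0005,0.0005,0.002],"twist":0}]'

```text
time: 14.52
tcp_pos: [456.3, 36.4, 213.5]
tool_rot: [-3.14, 0.001, -1.611]
contact_force: [3.7, -2.1, 1.1]
gripper_width: 15.4
```

Emit:
carry_out --commands '[{"claw":0.005,"offset":[0,0,0.0005],"twist":0},{"claw":0.005,"offset":[0,0,0.001],"twist":0}]'

```text
time: 14.78
tcp_pos: [456.4, 36.4, 213.5]
tool_rot: [-3.14, 0.001, -1.611]
contact_force: [2.8, -1.4, 8.2]
gripper_width: 15.8
```

Emit:
carry_out --commands '[{"claw":0.005,"offset":[0,0,0.0005],"twist":0},{"claw":0.005,"offset":[0,0,0.0005],"twist":0}]'

```text
time: 15.02
tcp_pos: [456.4, 36.4, 213.5]
tool_rot: [-3.139, 0.001, -1.611]
contact_force: [1.4, -1.4, 8.9]
gripper_width: 15.8
```

The knob is firmly on its stop (9 N, no further motion). I'll relax the load, open, lift and check.

Emit:
carry_out --commands '[{"claw":0.005,"offset":[0,0,-0.0012],"twist":0},{"claw":0.02,"offset":[0,0,-0.0012],"twist":0},{"claw":0.045,"offset":[0,0,-0.0012],"twist":0},{"claw":0.045,"offset":[0,0,-0.0012],"twist":0},{"claw":0.045,"offset":[0,0,-0.0012],"twist":0}]'

```text
time: 15.65
tcp_pos: [455.1, 36.3, 212.6]
tool_rot: [3.14, 0.0, -1.611]
contact_force: [0.2, 0.4, -0.1]
gripper_width: 44.8
```

Emit:
carry_out --commands '[{"claw":0.045,"offset":[0,0,-0.02],"twist":0},{"claw":0.045,"offset":[0,0,-0.05],"twist":0},{"claw":0.035,"offset":[0,0,-0.1],"twist":-0.12},{"claw":0.03,"offset":[0,0,-0.1],"twist":-0.24},{"claw":0.03,"offset":[0,0,-0.1],"twist":-0.37}]'

```text
time: 16.27
tcp_pos: [456.0, 36.2, 314.0]
tool_rot: [-3.14, -0.0, -1.237]
contact_force: [0.0, -0.2, -0.1]
gripper_width: 29.8
```

Emit:
carry_out --commands '[{"claw":0.03,"offset":[-0.012,-0.028,0],"twist":0},{"claw":0.03,"offset":[-0.024,-0.055,0],"twist":0},{"claw":0.03,"offset":[-0.036,-0.081,0],"twist":0},{"claw":0.03,"offset":[-0.036,-0.081,0],"twist":0}]'

```text
time: 16.77
tcp_pos: [521.1, 97.4, 312.4]
tool_rot: [3.14, 0.0, -1.239]
contact_force: [-1.3, -0.3, 0.8]
gripper_width: 29.6
```

```bash
python3 look.py k7
```

```text
16.775 [-1.3 -0.3  0.8] [521.1  97.4 312.4] [-0.04  0.16  0.01] 29.635696725291307
40 [263.2 164.1] [262. 159.] [265. 170.]
local 75.40200025417461 28.936141971362375 angle 1.0293530129529354
27 [246.14814815 165.81481481] [245. 162.] [248. 170.]
local 78.41325063735881 35.03199197323952 angle 1.0431922265376028
(array([523.02594005,  97.12443269, 218.29001173]), np.float64(0.8137407419240484))
```

View pics/k7.png

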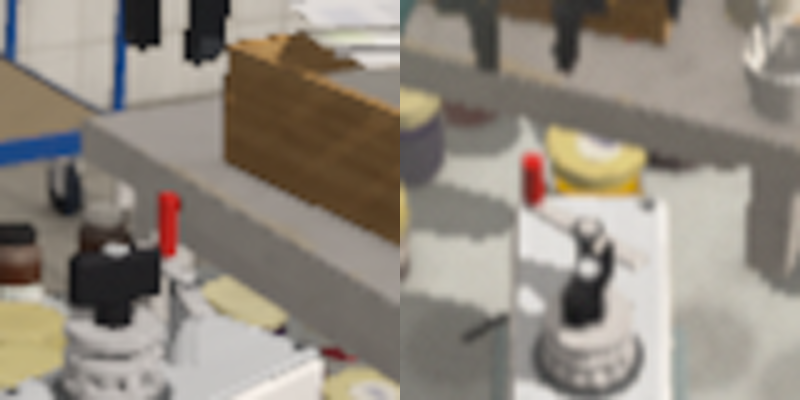

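The knob is clearly down: its cap moved from (93,217) to (117,250) in the side crop, about 16 mm. The lock is still out. I'll descend on the handle and swing it back.

Emit:
carry_out --commands '[{"claw":0.03,"offset":[0.0005,-0.002,0.03],"twist":0},{"claw":0.03,"offset":[0.0005,-0.002,0.06],"twist":0},{"claw":0.03,"offset":[0.0005,-0.002,0.085],"twist":0},{"claw":0.03,"offset":[0.0005,-0.002,0.098],"twist":0},{"claw":0.02,"offset":[0.0005,-0.002,0.103],"twist":0}]'

```text
time: 17.5
tcp_pos: [522.1, 96.1, 209.6]
tool_rot: [3.141, 0.0, -1.242]
contact_force: [0.1, -0.7, 1.0]
gripper_width: 22.1
```

Emit:
carry_out --commands '[{"claw":0.02,"offset":[0.001,0,0],"twist":0},{"claw":0.02,"offset":[0.003,-0.002,0],"twist":0},{"claw":0.02,"offset":[0.007,-0.005,0],"twist":0},{"claw":0.02,"offset":[0.012,-0.009,0],"twist":0}]'

```text
time: 18.0
tcp_pos: [536.6, 90.5, 211.3]
tool_rot: [-3.137, 0.004, -1.242]
contact_force: [2.1, 10.0, -0.5]
gripper_width: 20.4
```

Emit:
carry_out --commands '[{"claw":0.02,"offset":[0.004,-0.002,0],"twist":0},{"claw":0.02,"offset":[0.008,-0.004,0],"twist":0},{"claw":0.02,"offset":[0.012,-0.006,0],"twist":0}]'

```text
time: 18.38
tcp_pos: [546.4, 80.1, 211.2]
tool_rot: [-3.137, 0.001, -1.241]
contact_force: [1.0, 3.6, 1.5]
gripper_width: 20.0
```

Emit:
carry_out --commands '[{"claw":0.02,"offset":[0.003,-0.001,0],"twist":0},{"claw":0.02,"offset":[0.006,-0.001,0],"twist":0},{"claw":0.02,"offset":[0.009,-0.001,0],"twist":0},{"claw":0.02,"offset":[0.012,-0.001,0],"twist":0}]'

```text
time: 18.88
tcp_pos: [549.3, 67.4, 209.9]
tool_rot: [3.141, -0.0, -1.241]
contact_force: [0.0, 1.6, 0.5]
gripper_width: 20.0
```

Emit:
carry_out --commands '[{"claw":0.02,"offset":[0.001,0,0],"twist":0},{"claw":0.02,"offset":[0.002,0,0],"twist":0}]'

```text
time: 19.12
tcp_pos: [549.9, 65.7, 209.9]
tool_rot: [3.141, 0.0, -1.241]
contact_force: [0.4, 2.9, 0.2]
gripper_width: 20.2
```

Emit:
carry_out --commands '[{"claw":0.02,"offset":[0.001,0,0],"twist":0},{"claw":0.02,"offset":[0.002,0,0],"twist":0}]'

```text
time: 19.38
tcp_pos: [550.0, 65.5, 209.8]
tool_rot: [3.141, 0.003, -1.241]
contact_force: [-1.3, 8.5, 0.9]
gripper_width: 20.2
```

The lock is against its inner stop. I'll give it one more light nudge, then back off, lift and check.

Emit:
carry_out --commands '[{"claw":0.02,"offset":[0.001,0,0],"twist":0},{"claw":0.02,"offset":[0.001,0,0],"twist":0}]'

```text
time: 19.62
tcp_pos: [550.0, 65.4, 209.8]
tool_rot: [3.141, 0.005, -1.241]
contact_force: [-1.5, 9.6, 0.9]
gripper_width: 20.0
```

Emit:
carry_out --commands '[{"claw":0.022,"offset":[-0.003,0,0],"twist":0},{"claw":0.024,"offset":[-0.005,0,-0.001],"twist":0},{"claw":0.026,"offset":[-0.005,0,-0.03],"twist":0},{"claw":0.03,"offset":[-0.005,0,-0.07],"twist":0},{"claw":0.03,"offset":[-0.005,0,-0.12],"twist":0}]'

```text
time: 20.25
tcp_pos: [548.6, 67.1, 330.0]
tool_rot: [3.139, -0.0, -1.241]
contact_force: [0.6, -0.0, 0.6]
gripper_width: 30.0
```

```bash
python3 look.py k8
```

```text
20.25 [ 0.6 -0.   0.6] [548.6  67.1 330. ] [-0.02  0.15  0.  ] 29.982517532697468
45 [276.31111111 166.24444444] [274. 161.] [278. 172.]
local 89.2207428383144 -7.795254052103788 angle -0.2446792422641667
18 [257.5 161. ] [257. 157.] [258. 165.]
local 98.14182502768222 1.1753380714565873 angle 0.0292712743373893
(array([552.80068005,  71.97223942, 216.39563946]), np.float64(1.5974059127769717))
```

View pics/k8.png

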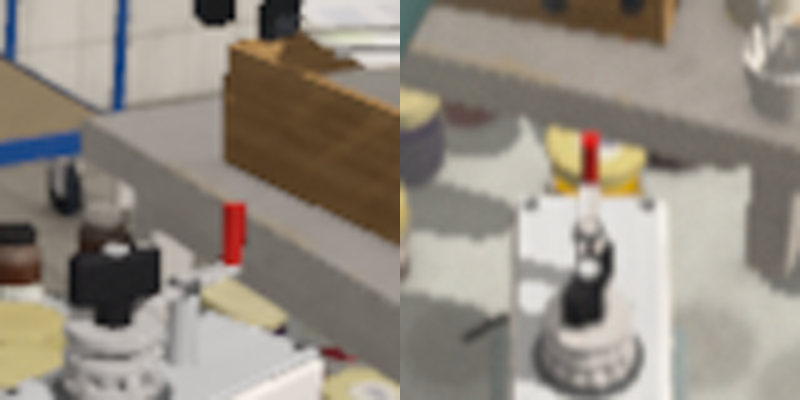

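The red handle is back at its starting pixels (side (276.3,166.2) against (276.0,166.1); top (257.5,161.0) against (257.4,160.7)). The knob is still down and the gripper is clear.

```bash
python3 -c "
from h import *
print(manip.job_done())"
```

```text
the job is handed in; nothing more can be done
None
```

The stirrer should now be in low range with the lock back in, and the job is handed in at about 20 s. I swung the lock out to its stop, eased the wing knob down and rocked it about 0.3 rad clockwise until the teeth meshed. It then went down almost freely to a hard stop, and I swung the lock back in to its inner stop.

**Last checks:**
- **Lock:** the red handle is back within 0.4 px of its starting image position, and the inner stop held at about 10 N.
- **Knob:** it stays down in both views. Pressing down reached about 8 N on the dogs and 9 N at the home stop, under the 22 N limit.
- **Gripper:** it is about 100 mm clear, with no contact force. No unplanned contact force showed on the way. I did not separately check the lid, dish and bottle for movement.

**Readings that did not match:**
- **Fingertips:** in the images they sat about 29 mm higher than the stated tool geometry gives, so I set the grip heights from the images.
- **Knob travel:** I measured about 15.2 mm against 16 mm. The hard stop and the lock passing over the collar say it is home.
- **Lock swing:** a brief 10 N showed as it started back in, and eased at once.

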